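# Slide the syrup bottle home into the bottle rack

### The job

The tall slim syrup bottle has been left out on the coffee bar in front of the bottle rack. With your fingertips, gently push it low on its body so that it slides upright across the counter and all the way into the rack's empty bay (the one with the bare rubber mat), then leave it standing there. Do not pinch, lift or tip it, and leave everything else where it is.

Things in the scene. Friction and masses are not known exactly. Their poses are not given: they have to be found in the camera images.
- bottle: the syrup bottle to push, the only bottle outside the rack: slim amber glass, straight cylinder 56 mm in diameter up to 149 mm, then a shoulder and a 26 mm neck, black cap, 240 mm tall in all; 0.3 to 0.6 kg. Origin: centre of its underside, on the counter; z up. Pushed within about 30 mm of the counter it slides upright, pushed high it topples
- rack: fixed rack of three open-fronted, floorless bays (bottles slide in on the counter), 360 mm long along its y, bay centres at y = -108, 0, +108 mm. Origin: on the counter, centre of the middle bay; x points into the bays, away from the robot's side. White plastic dividers 36 mm thick, 40 mm high, round noses ending at x = -18 mm; bays 72 mm wide inside, so the bottle has 8 mm of play each side
- rack_back (a point): middle of the foot of the rack's steel back wall (40 mm high), on its inner face, 33 mm behind the bay centres; a bottle touching this wall has its centre 5 mm beyond the bay centre
- mat: round dark rubber mat, 66 mm diameter, under 1 mm thin and no obstacle, lying on the counter in the empty bay; origin at its centre, which is the bay's centre (x = 0 in the rack's frame)
- pump_bottle_a: squat amber glass pump bottle, 60 mm diameter, 170 mm tall, with a thin black spout reaching 25 mm above that; it stands in one of the rack's bays; leave it alone. Origin: centre of its underside, z up
- pump_bottle_b: squat amber glass pump bottle, 60 mm diameter, 170 mm tall, with a thin black spout reaching 25 mm above that; it stands in one of the rack's bays; leave it alone. Origin: centre of its underside, z up
- pitcher: steel milk pitcher with a side handle, 84 mm diameter, 105 mm tall, standing to the left of the work; leave it alone. Origin: centre of its underside
- glass: empty drinking glass, 68 mm diameter, 85 mm tall, standing to the right; leave it alone. Origin: centre of its underside
- tamper: coffee tamper, base 58 mm diameter, 90 mm tall, standing to the right; leave it alone. Origin: centre of its underside
- sugar_jar: sugar jar with steel lid, 72 mm diameter, 100 mm tall, standing to the left; leave it alone. Origin: centre of its underside
- spoon: steel spoon 150 mm long lying flat at the right, near the robot; leave it alone. Origin: underside, near its middle
Things that resemble listed ones, but are neither listed nor needed, are in the scene too. Leave any purple or turquoise look-alike of the bottle alone.

How it is judged:
By the outcome, as a careful person would: the job done as asked, in the order asked, and still so for the second after the job is handed in, with the robot touching nothing.
It also fails if it takes over 64 s, if anything falls off the work surface, if the arm or the gripper's body presses on something with over 40 N, if the wrist force passes 120 N, or if a joint passes its speed limit or range.

### The arm

A 6-joint arm with a two-finger parallel gripper is mounted at the origin on the work surface. World frame = base frame: x ahead of the robot, y to its left, z up, the work surface at z = 0. Lengths are in mm, angles in degrees, forces in N, time in s.
With the tool pointing down it reaches from about 250 to 800 mm from the base axis. Payload 3.9 kg.
Tool frame: the origin (TCP) lies at the very end of the fingers, on their centre line; the grasp point (between the pads) lies ctrl.grip_depth behind it (ctrl.grip_depth is the distance from the TCP to the grasp point, in mm); x points along the fingers, z is the direction in which the jaws open and shut, and the axes are right-handed (so a half turn about x gives the same grasp; the last joint's range is limited). The gripper opens to 85 mm and grips with 20 to 120 N. Pads are 22 mm wide; open, the fingers measure 114 mm over their backs; the gripper's body (76 mm by 85 mm) begins 54 mm behind the grasp point. The pads swing forward as they close: fully open they stand 13 mm farther back than shut.
Start: joints at [67.838, 14.897, -7.913, 67.191, 0, 90], TCP at [198.039, 486.206, 231.304] pointing down, gripper open.
Joint ranges: [-159.42, 159.42], [-47.68, 98.78], [-73.54, 78.23], [-108.79, 121.32], [-90, 84.71], [-180, 180]. Speed limits (degrees/s): [147.25, 147.25, 180, 180, 180, 180].

### API

Orientations are given as a 3x3 rotation matrix whose columns are the frame's x, y, z axes.
In Python, from cell import ctrl gives the robot as it stands.
- The arm moves only by the tool arm_command, never from a script. Its argument "steps" is a list of rows, each an object of numbers: "dx", "dy", "dz": the shift along the tool's x, y, z in cm; "ax", "ay", "az": the turn, a rotation vector about the tool's x, y, z in rad; "gripper": the opening, from 0 (shut) to 1 (fully open). A call has 1 to 5 rows; each row is the pose to reach, as a shift and turn from the pose commanded when the call began, along the tool's axes at that moment; what a row does not reach only later rows make up. A row lasts 1/10 s, in which the tool goes at most 50 mm and 8.59 degrees, less where a joint would pass 70% of its speed; a pose out of reach is approached as far as the arm can. A call with a gripper value outside its range is refused whole. The fingers move at their own pace and stop on an object; the grip force is fixed at half the most. Time passes only in rows, so rows that repeat a pose let the fingers close. It gives the time, the measured TCP pose, the force and the opening at its end, in the units of the state.
- ctrl.observe(): the state, without advancing time (a new reading comes with each control period).
- ctrl.camera(name): name is "side" or "top" or "wrist"; returns (picture, depth): 420x560x3 uint8, blue, green, red; 420x560 float32, mm along the optical axis (not along the pixel's ray), 0 where there is no reading.
- ctrl.camera_params(name): a dict with "mtx" (3x3 intrinsics, pixels), "rvec" (rotation vector, rad) and "tvec" (3), from world to camera coordinates, as OpenCV has them. Camera axes: x right, y down, z forward; pixel columns grow to the right and rows downward; lengths in mm; the calibration is good to about 2 mm. A picture is of the moment at which its call begins: read the wrist's pose just before it. camera_params takes no time and is no camera call; for the wrist camera it gives the pose at the moment of the call.
- ctrl.finish_job(): hands the job in, once; it reports no verdict.
The state is a dict: "time_s": time; "qpos": joint angles; "joint_vel": joint speeds; "effort": joint torques, N m; "tcp_pos": TCP position; "orientation": TCP orientation; "force": force on the tool from outside, world axes, zero at the start; "wrist_torque": the same for the moment, N m; "opening": opening from 0.0 (shut) to 1.0 (fully open).
Only numpy, scipy, OpenCV 4.12 (cv2) and the standard library are available. Lean on these libraries where they do the work, as an engineer would, in place of code of your own. Each camera call takes 0.05 s, during which the arm holds its last target. There are 200 camera calls.

## Working session

There is one attempt and no reset: what is moved stays moved. The work goes in short steps, Python scripts to look and compute and a tool call to move; the robot and the scene stay as the last step left them, time stands still between calls to the robot, and variables do not carry over. Pictures are saved under pics/ and viewed, about 8 in all and at most 12, crops included, and the job is handed in when it is done.

Besides the shell and the picture viewer there is one more tool, called as name(argument=value, ...) on one line, values as JSON. arm_command: Moves the arm, as the interface text tells. Its arguments: {"type":"object","properties":{"steps":{"type":"array","items":{"type":"object","properties":{"dx":{"type":"number"},"dy":{"type":"number"},"dz":{"type":"number"},"ax":{"type":"number"},"ay":{"type":"number"},"az":{"type":"number"},"gripper":{"type":"number"}}}}},"required":["steps"]}

```bash
mkdir -p pics
cat > h.py <<'E'
import numpy as np, cv2
from cell import ctrl
def grab(n):
    p=ctrl.camera_params(n); im,d=ctrl.camera(n)
    R=cv2.Rodrigues(np.array(p["rvec"],float))[0]; return im,d,np.array(p["mtx"]),R,np.array(p["tvec"],float).ravel()
def pts(d,K,R,t):
    v,u=np.mgrid[:d.shape[0],:d.shape[1]]
    c=np.stack([(u-K[0,2])/K[0,0]*d,(v-K[1,2])/K[1,1]*d,d],-1)
    return (c-t)@R
def ray(u,v,z,K,R,t):
    o=-R.T@t; r=R.T@np.linalg.inv(K)@np.array([u,v,1.]); return o+r*(z-o[2])/r[2]
E
python3 - <<'E'
from h import *
for n in("top","side"):
    im,d,K,R,t=grab(n); cv2.imwrite(f"pics/{n}0.png",im); np.savez(f"{n}0.npz",im=im,d=d,K=K,R=R,t=t)
    print(n,-R.T@t)
s=ctrl.observe(); print(s["time_s"],s["tcp_pos"],s["orientation"],s["opening"],s["force"],ctrl.grip_depth)
E
```

```text
top [ 385.26310724  -21.65698237 1334.20834624]
side [  189.96340652 -1014.68795438   952.26969555]
0.1 [197.81255487 485.63868216 230.55761481] [[-6.31101839e-04 -9.26132090e-01  3.77198825e-01]
 [-1.62337140e-03  3.77199352e-01  9.26130668e-01]
 [-9.99998483e-01 -2.78510181e-05 -1.74150755e-03]] 1.0034844523717026 [0.45956436 0.17538651 0.73955517] 18.700000000000003
```

View pics/top0.png

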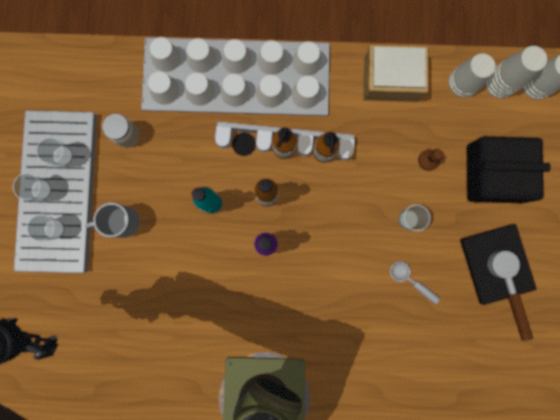

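View pics/side0.png

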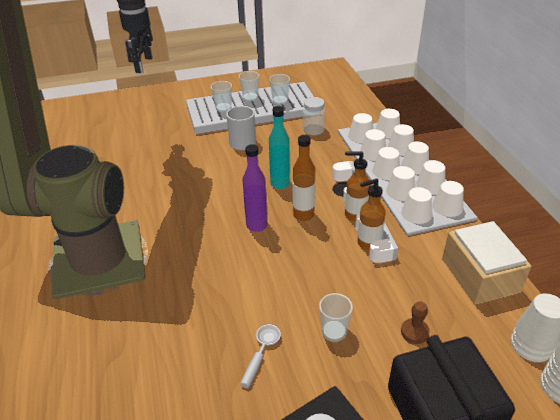

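The amber bottle is at about (266,190) in the top view. The mat in the empty left bay is at (244,144). The purple look-alike at (265,244) stands behind the bottle on the robot's side, and the turquoise one is at (207,200). Next I'll measure these positions.

Run:
```python
from h import *
from scipy.optimize import least_squares
def circ(P,r):
    f=lambda c:np.hypot(P[:,0]-c[0],P[:,1]-c[1])-r
    s=least_squares(f,P.mean(0)[:2]+[10,0],loss='soft_l1',f_scale=2);return s.x.round(1),len(P),np.abs(f(s.x)).mean().round(1)
T=np.load("top0.npz");S=np.load("side0.npz")
PT=pts(T['d'],T['K'],T['R'],T['t']);PS=pts(S['d'],S['K'],S['R'],S['t'])
# caps, from top: highest points in windows
for n,(u0,u1,v0,v1) in dict(bottle=(250,282,172,208),purple=(250,282,228,260),turq=(188,226,182,216),pumpA=(274,300,122,160),pumpB=(314,342,126,164)).items():
    P=PT[v0:v1,u0:u1].reshape(-1,3);m=P[:,2]>P[:,2].max()-8;print(n,P[:,2].max().round(),P[m].mean(0).round(1))
# side body fits
for n,(u0,u1,v0,v1) in dict(bottle=(290,318,165,222),purple=(242,270,185,232),turq=(268,292,150,190),pumpA=(343,366,185,218),pumpB=(358,384,215,250)).items():
    P=PS[v0:v1,u0:u1].reshape(-1,3);m=(P[:,2]>15)&(P[:,2]<140);P=P[m];print(n,circ(P,28 if 'pump' not in n else 30))
im=T['im'];hsv=cv2.cvtColor(im,cv2.COLOR_BGR2HSV)
m=np.zeros(im.shape[:2],np.uint8);m[130:160,230:259]=(im[130:160,230:259].max(2)<50)
k,l,s,c=cv2.connectedComponentsWithStats(m);i=1+s[1:,4].argmax();print("mat",s[i],ray(*c[i],0,T['K'],T['R'],T['t']))
w=np.zeros_like(m);sl=np.s_[110:170,205:365];w[sl]=((hsv[sl][...,1]<40)&(hsv[sl][...,2]>140)&(PT[sl][...,2]>30)&(PT[sl][...,2]<50))
k,l,s,c=cv2.connectedComponentsWithStats(w)
for i in range(1,k):
    if s[i,4]>40: P=PT[l==i];print("div",s[i],P.mean(0).round(1),P.min(0).round(),P.max(0).round())
# back/any h~40 
z=PT[110:170,205:365];mm=(z[...,2]>32)&(z[...,2]<46);q=z[mm];
a=cv2.minAreaRect(q[:,:2].astype(np.float32));print("rack rect",a)
C=np.hstack([cv2.resize(T['im'][100:270,180:370],None,fx=4,fy=3.5)]);cv2.imwrite("pics/c1.png",C[:600,:800])
```

```text
bottle 1334.0 [ 385.3  -21.7 1334.2]
purple 1334.0 [ 385.3  -21.7 1334.2]
turq 1334.0 [ 385.3  -21.7 1334.2]
pumpA 1334.0 [ 385.3  -21.7 1334.2]
pumpB 1334.0 [ 385.3  -21.7 1334.2]
bottle (array([523.1,   7.8]), 838, np.float64(1.4))
purple (array([395.6,   4.9]), 875, np.float64(1.4))
turq (array([500.4, 153.7]), 686, np.float64(1.7))
pumpA (array([654.6, -33.6]), 659, np.float64(12.0))
pumpB (array([ 647.1, -141.7]), 835, np.float64(4.9))
mat [232 133  23  22 371] [663.13470105  73.91255651   0.        ]
div [216 122  63  28 737] [681.3  68.8  40.1] [642. -19.  31.] [711. 143.  48.]
div [293 129  29  25 321] [670.6 -92.8  40.2] [ 635. -132.   33.] [698. -58.  47.]
div [338 134  16  24 262] [ 660.1 -198.1   40.3] [ 627. -216.   32.] [ 688. -176.   46.]
rack rect ((662.7537841796875, -35.90997314453125), (360.0208435058594, 76.83573913574219), 86.06289672851562)
```

View pics/c1.png

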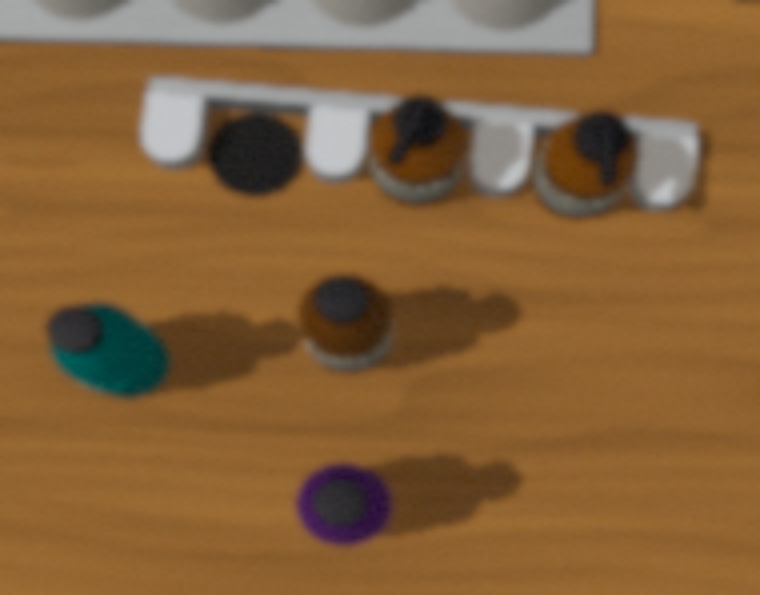

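arm_command(steps=[{"dx":-5,"gripper":0.4},{"dx":-10,"gripper":0.4},{"dx":-12,"dy":-3,"dz":-2.5,"gripper":0.4},{"dx":-12,"dy":-6.5,"dz":-5.3,"gripper":0.4},{"dx":-12,"dy":-10,"dz":-8.2,"gripper":0.4}])

```text
validation failed for argument at $.st...
```

```bash
cat >> h.py <<'E'
from scipy.spatial.transform import Rotation as Ro
def go(p,head,tilt):
    "print shift (cm) in the tool frame and rotvec to reach pose"
    s=ctrl.observe(); R=np.array(s["orientation"]); a,t=np.radians([head,tilt])
    f=np.array([np.cos(a),np.sin(a),0]);k=np.array([0,0,1.]);x=f*np.sin(t)-k*np.cos(t);z=np.cross(f,k);y=np.cross(z,x)
    G=np.stack([x,y,z],1)
    print("t",s["time_s"],"tcp",np.round(s["tcp_pos"],1),"F",np.round(s["force"],1),"op",round(s["opening"],2),"q",np.round(s["qpos"]))
    print("d cm",np.round(R.T@(np.array(p)-s["tcp_pos"])/10,2),"rot",np.round(Ro.from_matrix(R.T@G).as_rotvec(),3))
E
python3 - <<'E'
from h import *
T=np.load("top0.npz")
for uv in((217.5,122.3),(354.25,135.1)): print(ray(*uv,40,T['K'],T['R'],T['t']).round(1))
go((484,-39,340),50,35)
go((484,-39,340),50,0)
E
```

```text
[709.1 139.8  40. ]
[ 685.3 -218.4   40. ]
t 0.1 tcp [197.8 485.6 230.6] F [0.5 0.2 0.7] op 1.0 q [68. 15. -8. 67. -0. 90.]
d cm [-10.88 -46.29 -37.81] rot [ 1.815 -0.574  0.419]
t 0.1 tcp [197.8 485.6 230.6] F [0.5 0.2 0.7] op 1.0 q [68. 15. -8. 67. -0. 90.]
d cm [-10.88 -46.29 -37.81] rot [ 1.882e+00 -1.000e-03  2.000e-03]
```

arm_command(steps=[{"dx":-5,"dy":0,"dz":0,"ax":0,"ay":0,"az":0,"gripper":0.4},{"dx":-10,"dy":0,"dz":0,"ax":0,"ay":0,"az":0,"gripper":0.4}])

```text
time_s: 0.3
tcp_pos: [197.1, 483.9, 329.7]
orientation: [[-0.003, -0.926, 0.377], [-0.007, 0.377, 0.926], [-1.0, 0.0, -0.008]]
force: [0.8, 1.9, 0.3]
opening: 0.688
```

arm_command(steps=[{"dx":-1,"dy":-3.6,"dz":-2.9,"ax":0.14,"ay":0,"az":0,"gripper":0.4},{"dx":-1,"dy":-7.2,"dz":-5.8,"ax":0.28,"ay":0,"az":0,"gripper":0.4},{"dx":-1,"dy":-10.8,"dz":-8.7,"ax":0.42,"ay":0,"az":0,"gripper":0.4},{"dx":-1,"dy":-14.4,"dz":-11.6,"ax":0.56,"ay":0,"az":0,"gripper":0.4},{"dx":-1,"dy":-18,"dz":-14.5,"ax":0.7,"ay":0,"az":0,"gripper":0.4}])

```text
time_s: 0.8
tcp_pos: [310.3, 282.3, 341.0]
orientation: [[-0.0, -0.461, 0.887], [-0.0, 0.887, 0.461], [-1.0, -0.0, -0.0]]
force: [0.8, -0.3, -0.9]
opening: 0.4
```

```bash
python3 -c "
from h import *
go((484,-39,340),50,0)"
```

```text
t 0.8 tcp [310.3 282.3 341. ] F [ 0.8 -0.3 -0.9] op 0.4 q [ 42.   3.  -6.  81.  -0. 105.]
d cm [  0.11 -36.52   0.61] rot [ 1.177 -0.     0.   ]
```

arm_command(steps=[{"dx":0,"dy":-4.6,"dz":0,"ax":0.147,"ay":0,"az":0,"gripper":0.4},{"dx":0,"dy":-9.2,"dz":0.2,"ax":0.294,"ay":0,"az":0,"gripper":0.4},{"dx":0,"dy":-13.8,"dz":0.3,"ax":0.441,"ay":0,"az":0,"gripper":0.4},{"dx":0,"dy":-18.4,"dz":0.4,"ax":0.588,"ay":0,"az":0,"gripper":0.4},{"dx":0,"dy":-23,"dz":0.5,"ax":0.735,"ay":0,"az":0,"gripper":0.4}])

```text
time_s: 1.3
tcp_pos: [421.8, 80.9, 341.1]
orientation: [[-0.0, 0.254, 0.967], [0.0, 0.967, -0.254], [-1.0, 0.0, -0.0]]
force: [0.9, 0.3, 0.6]
opening: 0.4
```

```bash
python3 -c "
from h import *
go((484,-39,340),50,0)
go((484,-39,340),50,35)"
```

```text
t 1.3 tcp [421.8  80.9 341.1] F [0.9 0.3 0.6] op 0.4 q [ 11.   4.  -5.  81.   0. 116.]
d cm [  0.1  -10.01   9.07] rot [ 0.441 -0.     0.   ]
t 1.3 tcp [421.8  80.9 341.1] F [0.9 0.3 0.6] op 0.4 q [ 11.   4.  -5.  81.   0. 116.]
d cm [  0.1  -10.01   9.07] rot [ 0.427 -0.135  0.601]
```

arm_command(steps=[{"dx":0,"dy":-2.5,"dz":2.2,"ax":0.08,"ay":-0.02,"az":0.12,"gripper":0.4},{"dx":0,"dy":-5,"dz":4.5,"ax":0.17,"ay":-0.05,"az":0.24,"gripper":0.4},{"dx":0,"dy":-7.5,"dz":6.8,"ax":0.255,"ay":-0.08,"az":0.36,"gripper":0.4},{"dx":0,"dy":-10,"dz":9,"ax":0.34,"ay":-0.11,"az":0.48,"gripper":0.4},{"dx":0,"dy":-10,"dz":9,"ax":0.425,"ay":-0.135,"az":0.6,"gripper":0.4}])

```text
time_s: 1.8
tcp_pos: [485.9, -40.4, 341.4]
orientation: [[0.371, 0.524, 0.767], [0.439, 0.629, -0.642], [-0.818, 0.575, 0.003]]
force: [-1.3, 0.2, -0.3]
opening: 0.396
```

```bash
python3 -c "
from h import *
go((484,-39,14),50,35)
im,d,*_=grab('side'); cv2.imwrite('pics/s1.png',im)"
```

```text
t 1.8 tcp [485.9 -40.4 341.4] F [-1.3  0.2 -0.3] op 0.4 q [-26.   0. -18.  62.  34. 107.]
d cm [ 26.78 -18.84  -0.33] rot [ 0.003  0.001 -0.002]
```

View pics/s1.png

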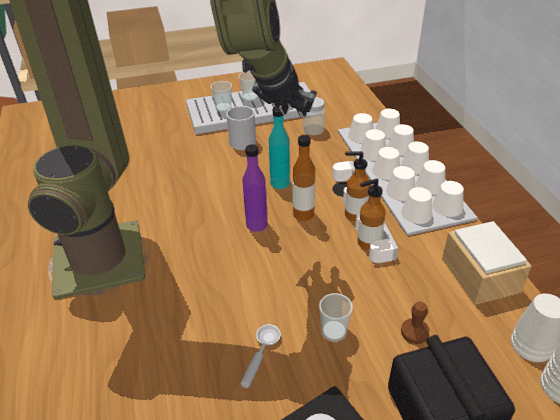

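The hand is high, to the right of and behind the bottle, with nothing touching. I'll lower it.

arm_command(steps=[{"dx":4,"dy":-2.8,"dz":0,"ax":0,"ay":0,"az":0,"gripper":0.4},{"dx":8,"dy":-5.6,"dz":0,"ax":0,"ay":0,"az":0,"gripper":0.4},{"dx":12,"dy":-8.4,"dz":-0.1,"ax":0,"ay":0,"az":0,"gripper":0.4},{"dx":16,"dy":-11.2,"dz":-0.2,"ax":0,"ay":0,"az":0,"gripper":0.4},{"dx":20,"dy":-14,"dz":-0.3,"ax":0,"ay":0,"az":0,"gripper":0.4}])

```text
time_s: 2.35
tcp_pos: [481.3, -34.9, 95.7]
orientation: [[0.364, 0.52, 0.773], [0.439, 0.636, -0.634], [-0.821, 0.57, 0.003]]
force: [0.8, 0.2, -0.6]
opening: 0.402
```

```bash
python3 -c "
from h import *
go((484,-39,14),50,35)
im,d,K,R,t=grab('side'); im2=grab('wrist')[0]; cv2.imwrite('pics/s2.png',cv2.resize(np.hstack([im,im2]),(800,300)))"
```

```text
t 2.35 tcp [481.3 -34.9  95.7] F [ 0.8  0.2 -0.6] op 0.4 q [-26.  13. -45.  23.  34. 106.]
d cm [ 6.63 -4.78  0.45] rot [ 0.011 -0.004  0.004]
```

View pics/s2.png

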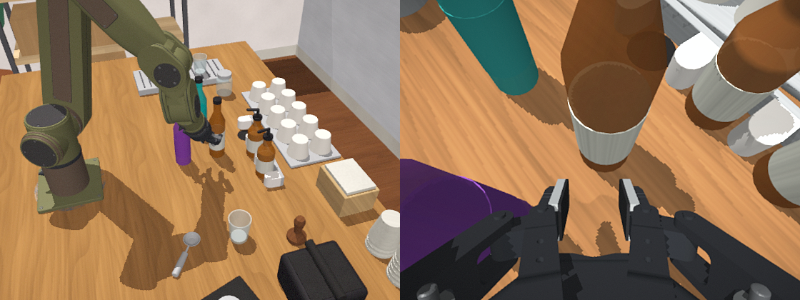

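arm_command(steps=[{"dx":2.5,"dy":-1.8,"dz":0.2,"ax":0,"ay":0,"az":0,"gripper":0.4},{"dx":4.5,"dy":-3.2,"dz":0.4,"ax":0,"ay":0,"az":0,"gripper":0.4},{"dx":6,"dy":-4.3,"dz":0.4,"ax":0,"ay":0,"az":0,"gripper":0.4},{"dx":6.6,"dy":-4.8,"dz":0.4,"ax":0,"ay":0,"az":0,"gripper":0.4},{"dx":6.6,"dy":-4.8,"dz":0.4,"ax":0,"ay":0,"az":0,"gripper":0.4}])

```text
time_s: 2.95
tcp_pos: [484.3, -39.2, 16.3]
orientation: [[0.364, 0.52, 0.773], [0.441, 0.635, -0.635], [-0.821, 0.572, 0.002]]
force: [-0.9, -0.4, -0.1]
opening: 0.404
```

```bash
cat >> h.py <<'E'
M=np.array([663.1,73.9]); ex=np.array([.9978,-.066]); ey=np.array([.066,.9978])
def tcp_for(rx,ry,head,off=31,z=14):
    c=M+rx*ex+ry*ey; a=np.radians(head); return (*(c-off*np.array([np.cos(a),np.sin(a)])),z)
E
python3 - <<'E'
from h import *
b=np.array([523.1,7.8])-M; print("bottle in rack",b@ex,b@ey)
go((484,-39,14),50,35)
for p in((-125,-73,45),(-90,-45,40),(-60,-20,30),(-40,-4,22),(0,0,15)):
    q=tcp_for(*p); print(p,np.round(q)); go(q,p[2],35)
im,d,K,R,t=grab('wrist'); cv2.imwrite('pics/w1.png',im)
E
```

```text
bottle in rack -135.3294 -75.19458000000002
t 2.95 tcp [484.3 -39.2  16.3] F [-0.9 -0.4 -0.1] op 0.4 q [-26.  22. -50.   9.  34. 106.]
d cm [ 0.18 -0.14 -0.03] rot [ 0.009 -0.004  0.002]
(-125, -73, 45) [512. -13.  14.]
t 2.95 tcp [484.3 -39.2  16.3] F [-0.9 -0.4 -0.1] op 0.4 q [-26.  22. -50.   9.  34. 106.]
d cm [2.35 2.98 0.42] rot [ 0.081 -0.054  0.002]
(-90, -45, 40) [547.  15.  14.]
t 2.95 tcp [484.3 -39.2  16.3] F [-0.9 -0.4 -0.1] op 0.4 q [-26.  22. -50.   9.  34. 106.]
d cm [4.84 6.55 1.37] rot [ 0.152 -0.104  0.002]
(-60, -20, 30) [575.  42.  14.]
t 2.95 tcp [484.3 -39.2  16.3] F [-0.9 -0.4 -0.1] op 0.4 q [-26.  22. -50.   9.  34. 106.]
d cm [7.08 9.77 1.83] rot [ 0.295 -0.204  0.002]
(-40, -4, 22) [594.  61.  14.]
t 2.95 tcp [484.3 -39.2  16.3] F [-0.9 -0.4 -0.1] op 0.4 q [-26.  22. -50.   9.  34. 106.]
d cm [ 8.6  11.94  2.13] rot [ 0.41  -0.284  0.002]
(0, 0, 15) [633.  66.  14.]
t 2.95 tcp [484.3 -39.2  16.3] F [-0.9 -0.4 -0.1] op 0.4 q [-26.  22. -50.   9.  34. 106.]
d cm [10.23 14.28  4.83] rot [ 0.51  -0.354  0.002]
```

View pics/w1.png

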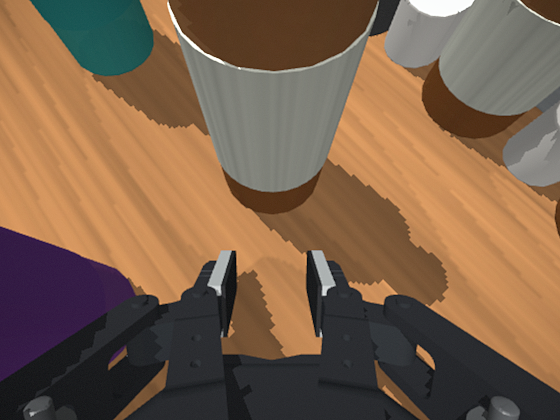

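Both pads are centred on the bottle base (column 272, pads at 222 and 318). Now I'll close in slowly and push.

arm_command(steps=[{"dx":0.5,"dy":0.5,"dz":0.05,"ax":0.02,"ay":-0.01,"az":0,"gripper":0.4},{"dx":1,"dy":1.1,"dz":0.1,"ax":0.03,"ay":-0.02,"az":0,"gripper":0.4},{"dx":1.45,"dy":1.7,"dz":0.2,"ax":0.05,"ay":-0.03,"az":0,"gripper":0.4},{"dx":1.75,"dy":2.15,"dz":0.25,"ax":0.06,"ay":-0.04,"az":0,"gripper":0.4},{"dx":2.05,"dy":2.6,"dz":0.35,"ax":0.07,"ay":-0.05,"az":0,"gripper":0.4}])

```text
time_s: 3.5
tcp_pos: [507.9, -16.0, 15.2]
orientation: [[0.403, 0.573, 0.714], [0.406, 0.588, -0.7], [-0.82, 0.572, 0.004]]
force: [-4.2, -1.6, 2.9]
opening: 0.4
```

Run:
```python
from h import *
for p in((-125,-73,45),(-90,-45,40),): go(tcp_for(*p),p[2],35)
im,d,K,R,t=grab('wrist'); cv2.imwrite('pics/w2.png',im)
```

```text
t 3.5 tcp [507.9 -16.   15.2] F [-4.2 -1.6  2.9] op 0.4 q [-21.  21. -52.   1.  32. 118.]
d cm [0.39 0.34 0.03] rot [ 0.011 -0.002  0.002]
t 3.5 tcp [507.9 -16.   15.2] F [-4.2 -1.6  2.9] op 0.4 q [-21.  21. -52.   1.  32. 118.]
d cm [2.91 3.97 0.59] rot [ 0.082 -0.052  0.002]
```

View pics/w2.png

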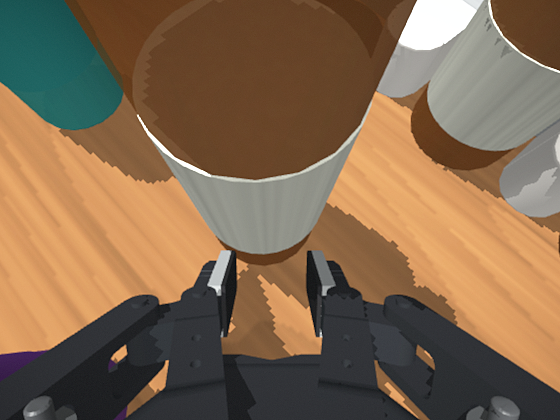

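arm_command(steps=[{"dx":0.45,"dy":0.55,"dz":0.1,"ax":0.01,"ay":-0.01,"az":0,"gripper":0.4},{"dx":0.95,"dy":1.15,"dz":0.2,"ax":0.02,"ay":-0.02,"az":0,"gripper":0.4},{"dx":1.4,"dy":1.8,"dz":0.3,"ax":0.04,"ay":-0.03,"az":0,"gripper":0.4},{"dx":1.8,"dy":2.4,"dz":0.35,"ax":0.05,"ay":-0.03,"az":0,"gripper":0.4},{"dx":2.2,"dy":3.0,"dz":0.45,"ax":0.06,"ay":-0.04,"az":0,"gripper":0.4}])

```text
time_s: 4.05
tcp_pos: [537.1, 7.4, 13.6]
orientation: [[0.43, 0.614, 0.662], [0.377, 0.544, -0.75], [-0.82, 0.572, 0.002]]
force: [-1.6, -1.0, 0.1]
opening: 0.405
```

```bash
cat >> h.py <<'E'
def bottle(n='side'):
    "fit the amber bottle / label from the wrist depth cloud, nearest the tips"
    im,d,K,R,t=grab('wrist');s=ctrl.observe();P=pts(d,K,R,t);h=cv2.cvtColor(im,cv2.COLOR_BGR2HSV)
    T=np.array(s["tcp_pos"]);Rt=np.array(s["orientation"]);f=Rt[:2,1]/np.linalg.norm(Rt[:2,1]);l=-Rt[:2,2]
    r=P[...,:2]-T[:2]; a=r@f; b=r@l
    m=(d>0)&(P[...,2]>15)&(P[...,2]<140)&(a>1)&(a<70)&(abs(b)<40)
    Q=P[m][:,:2]
    from scipy.optimize import least_squares
    g=lambda c:np.hypot(Q[:,0]-c[0],Q[:,1]-c[1])-28
    o=least_squares(g,T[:2]+31*f,loss='soft_l1',f_scale=1).x
    print("bottle",o.round(1),"n",len(Q),"res",np.abs(g(o)).mean().round(1),"rack",((o-M)@ex).round(1),((o-M)@ey).round(1),"in hand",((o-T[:2])@f).round(1),((o-T[:2])@l).round(1)); return im
E
python3 - <<'E'
from h import *
bottle()
for p in((-90,-45,40),(-60,-20,37)): go(tcp_for(*p),p[2],35)
E
```

```text
bottle [558.8  25.9] n 10123 res 0.4 rack -100.9 -54.7 in hand 27.4 -0.4
t 4.1 tcp [538.    8.   13.9] F [-0.9 -0.6  1.8] op 0.4 q [-16.  22. -53.  -5.  29. 128.]
d cm [0.63 0.91 0.05] rot [ 0.023 -0.013  0.001]
t 4.1 tcp [538.    8.   13.9] F [-0.9 -0.6  1.8] op 0.4 q [-16.  22. -53.  -5.  29. 128.]
d cm [2.86 4.1  0.26] rot [ 0.066 -0.043  0.001]
```

arm_command(steps=[{"dx":0.45,"dy":0.55,"dz":0.05,"ax":0.01,"ay":-0.01,"az":0,"gripper":0.4},{"dx":0.85,"dy":1.2,"dz":0.1,"ax":0.02,"ay":-0.01,"az":0,"gripper":0.4},{"dx":1.25,"dy":1.8,"dz":0.1,"ax":0.03,"ay":-0.02,"az":0,"gripper":0.4},{"dx":1.7,"dy":2.4,"dz":0.15,"ax":0.04,"ay":-0.03,"az":0,"gripper":0.4},{"dx":2.1,"dy":3.0,"dz":0.2,"ax":0.05,"ay":-0.03,"az":0,"gripper":0.4}])

```text
time_s: 4.6
tcp_pos: [565.3, 30.4, 13.0]
orientation: [[0.448, 0.647, 0.617], [0.355, 0.505, -0.787], [-0.821, 0.571, -0.003]]
force: [-3.4, -1.1, 1.1]
opening: 0.401
```

Run:
```python
from h import *
bottle()
im,d,K,R,t=grab('side'); cv2.imwrite('pics/s3.png',im)
for p in((-60,-20,37),(-38,-4,30)): go(tcp_for(*p,off=27.5),p[2],35)
```

```text
bottle [587.8  47.6] n 8747 res 0.4 rack -73.4 -31.2 in hand 26.9 -0.0
t 4.7 tcp [566.4  30.8  13.4] F [-0.3  0.5 -0.5] op 0.4 q [-11.  23. -52.  -9.  26. 136.]
d cm [0.93 1.44 0.01] rot [ 0.016 -0.014  0.001]
t 4.7 tcp [566.4  30.8  13.4] F [-0.3  0.5 -0.5] op 0.4 q [-11.  23. -52.  -9.  26. 136.]
d cm [ 2.5   3.68 -0.04] rot [ 0.116 -0.084  0.001]
```

View pics/s3.png

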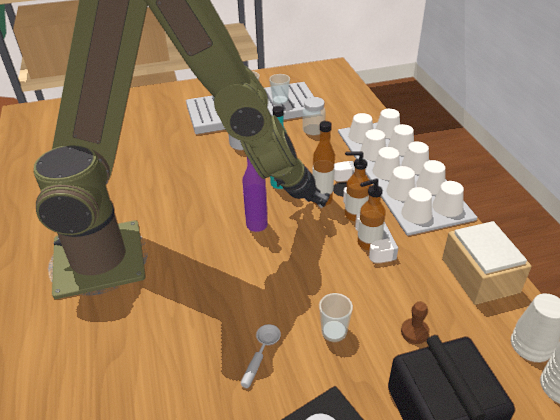

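Run:
```python
from h import *
im,d,K,R,t=grab('side');P=pts(d,K,R,t)[60:200,200:300].reshape(-1,3)
r=np.hypot(P[:,0]-395.6,P[:,1]-4.9)
for a,b in((0,35),(35,50),(50,70),(70,90),(90,120)):
    m=(r>=a)&(r<b)&(P[:,2]>155)&(P[:,2]<700)
    if m.any():
        Q=P[m]; print(a,b,m.sum(),Q[Q[:,2].argmin()].round(),"z pct",np.percentile(Q[:,2],[1,10,50]).round(), "y max",Q[:,1].max().round())
```

```text
0 35 259 [384. -17. 155.] z pct [155. 158. 171.] y max 11.0
35 50 30 [417. -40. 417.] z pct [420. 432. 453.] y max -33.0
50 70 161 [422. -56. 377.] z pct [380. 400. 422.] y max -40.0
70 90 174 [453. -60. 159.] z pct [161. 319. 414.] y max -50.0
90 120 1586 [476. -65. 155.] z pct [163. 198. 314.] y max -35.0
```

arm_command(steps=[{"dx":0.4,"dy":0.6,"dz":0,"ax":0.02,"ay":-0.01,"az":0,"gripper":0.4},{"dx":0.8,"dy":1.15,"dz":0,"ax":0.03,"ay":-0.02,"az":0,"gripper":0.4},{"dx":1.15,"dy":1.75,"dz":0,"ax":0.05,"ay":-0.04,"az":0,"gripper":0.4},{"dx":1.55,"dy":2.35,"dz":0,"ax":0.07,"ay":-0.05,"az":0,"gripper":0.4},{"dx":1.95,"dy":2.9,"dz":0,"ax":0.09,"ay":-0.06,"az":0,"gripper":0.4}])

```text
time_s: 5.25
tcp_pos: [592.4, 52.1, 12.8]
orientation: [[0.482, 0.699, 0.528], [0.305, 0.431, -0.849], [-0.821, 0.57, -0.006]]
force: [-2.5, -1.6, -0.1]
opening: 0.398
```

Run:
```python
from h import *
bottle()
for p in((-38,-4,30),(-20,0,25),(0,0,20)): go(tcp_for(*p,off=27),p[2],35)
```

```text
bottle [616.9  66.8] n 9742 res 0.4 rack -45.6 -10.1 in hand 27.3 -0.6
t 5.3 tcp [593.4  52.8  13.3] F [-1.   0.1 -0.4] op 0.4 q [ -6.  23. -52. -14.  21. 148.]
d cm [ 0.52  0.87 -0.09] rot [ 0.025 -0.024  0.002]
t 5.3 tcp [593.4  52.8  13.3] F [-1.   0.1 -0.4] op 0.4 q [ -6.  23. -52. -14.  21. 148.]
d cm [1.5  2.28 0.4 ] rot [ 0.096 -0.074  0.002]
t 5.3 tcp [593.4  52.8  13.3] F [-1.   0.1 -0.4] op 0.4 q [ -6.  23. -52. -14.  21. 148.]
d cm [2.45 3.64 1.34] rot [ 0.168 -0.124  0.003]
```

arm_command(steps=[{"dx":0.3,"dy":0.5,"dz":-0.05,"ax":0.02,"ay":-0.01,"az":0,"gripper":0.4},{"dx":0.6,"dy":0.95,"dz":-0.05,"ax":0.04,"ay":-0.03,"az":0,"gripper":0.4},{"dx":0.9,"dy":1.4,"dz":0.1,"ax":0.06,"ay":-0.04,"az":0,"gripper":0.4},{"dx":1.2,"dy":1.8,"dz":0.2,"ax":0.08,"ay":-0.06,"az":0,"gripper":0.4},{"dx":1.5,"dy":2.25,"dz":0.4,"ax":0.095,"ay":-0.075,"az":0,"gripper":0.4}])

```text
time_s: 5.8
tcp_pos: [616.7, 63.2, 13.0]
orientation: [[0.517, 0.744, 0.423], [0.24, 0.348, -0.906], [-0.822, 0.57, 0.001]]
force: [-3.2, -0.5, -0.3]
opening: 0.4
```

Run:
```python
from h import *
im=bottle(); cv2.imwrite('pics/w3.png',im)
for p in((0,0,20),(2,0,20)): go(tcp_for(*p,off=27),p[2],35)
im,d,K,R,t=grab('top');cv2.imwrite('pics/t3.png',np.hstack([cv2.resize(im[105:175,190:310],(480,280)),]))
```

```text
bottle [642.9  75.2] n 10172 res 0.7 rack -20.2 -0.0 in hand 27.4 0.0
t 5.85 tcp [618.1  63.6  13.6] F [-1.5 -0.1 -0.7] op 0.4 q [ -2.  24. -51. -17.  15. 157.]
d cm [1.01 1.52 0.73] rot [ 0.073 -0.049  0.003]
t 5.85 tcp [618.1  63.6  13.6] F [-1.5 -0.1 -0.7] op 0.4 q [ -2.  24. -51. -17.  15. 157.]
d cm [1.11 1.66 0.83] rot [ 0.073 -0.049  0.003]
```

View pics/w3.png

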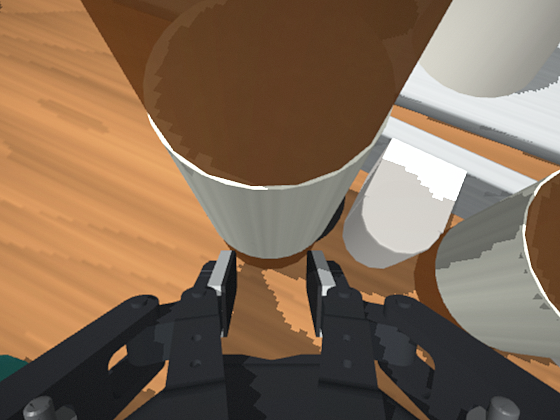

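arm_command(steps=[{"dx":0.25,"dy":0.35,"dz":0.15,"ax":0.01,"ay":-0.01,"az":0,"gripper":0.4},{"dx":0.5,"dy":0.7,"dz":0.3,"ax":0.03,"ay":-0.02,"az":0,"gripper":0.4},{"dx":0.75,"dy":1.05,"dz":0.5,"ax":0.04,"ay":-0.03,"az":0,"gripper":0.4},{"dx":0.95,"dy":1.4,"dz":0.65,"ax":0.06,"ay":-0.04,"az":0,"gripper":0.4},{"dx":1.1,"dy":1.65,"dz":0.8,"ax":0.07,"ay":-0.05,"az":0,"gripper":0.4}])

```text
time_s: 6.4
tcp_pos: [639.7, 64.1, 14.3]
orientation: [[0.538, 0.77, 0.343], [0.193, 0.283, -0.94], [-0.82, 0.572, 0.003]]
force: [-4.2, 1.5, -0.5]
opening: 0.403
```

Run:
```python
from h import *
im=bottle()
go(tcp_for(2,0,20,off=27),20,35)
T=np.load("top0.npz")
im,d,K,R,t=grab('top');cv2.imwrite('pics/t4.png',cv2.resize(im[105:265,180:370],(760,600)))
```

```text
bottle [668.8  73.7] n 23806 res 1.5 rack 5.7 0.2 in hand 30.4 -1.2
t 6.45 tcp [639.8  64.4  14.3] F [-1.2  1.  -2.1] op 0.4 q [  0.  25. -49. -18.  11. 163.]
d cm [ 0.02 -0.02 -0.02] rot [0.002 0.002 0.002]
```

View pics/t4.png

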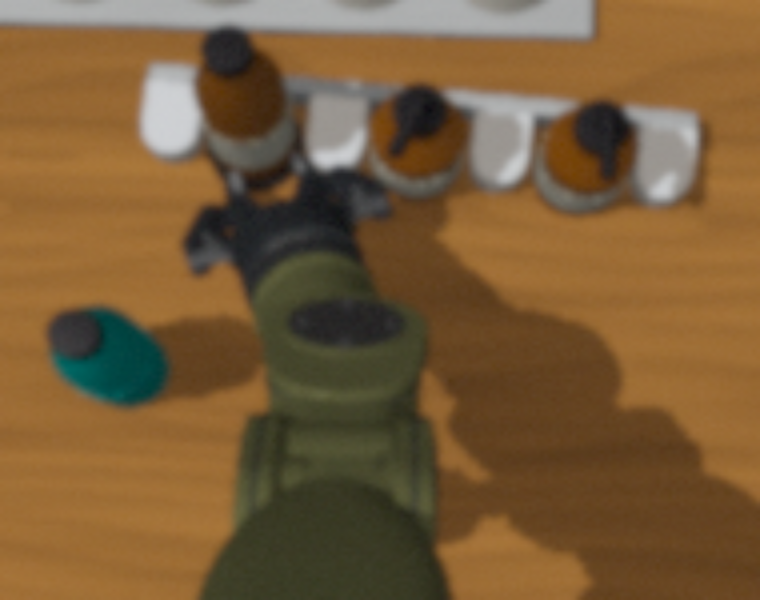

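The bottle stands in the bay and the neighbouring bottles look unmoved. I'll back off, then withdraw along the tool axis.

arm_command(steps=[{"dx":-0.3,"dy":-0.4,"dz":0,"ax":0,"ay":0,"az":0,"gripper":0.4},{"dx":-0.9,"dy":-1.3,"dz":0,"ax":0,"ay":0,"az":0,"gripper":0.4},{"dx":-1.7,"dy":-2.0,"dz":0,"ax":0,"ay":0,"az":0,"gripper":0.4},{"dx":-4,"dy":-2.0,"dz":0,"ax":0,"ay":0,"az":0,"gripper":0.4},{"dx":-8,"dy":-2.0,"dz":0,"ax":0,"ay":0,"az":0,"gripper":0.4}])

```text
time_s: 7.0
tcp_pos: [578.9, 42.3, 67.2]
orientation: [[0.535, 0.772, 0.343], [0.194, 0.284, -0.939], [-0.822, 0.569, 0.002]]
force: [0.0, 0.3, 1.3]
opening: 0.399
```

arm_command(steps=[{"dx":-4,"dy":0,"dz":0,"ax":0,"ay":0,"az":0,"gripper":0.4},{"dx":-8,"dy":1,"dz":0,"ax":0,"ay":0,"az":0,"gripper":0.4},{"dx":-12,"dy":2,"dz":0,"ax":0,"ay":0,"az":0,"gripper":0.4},{"dx":-16,"dy":3,"dz":0,"ax":0,"ay":0,"az":0,"gripper":0.4},{"dx":-20,"dy":4,"dz":0,"ax":0,"ay":0,"az":0,"gripper":0.4}])

```text
time_s: 7.5
tcp_pos: [502.1, 14.8, 257.0]
orientation: [[0.538, 0.77, 0.343], [0.193, 0.283, -0.939], [-0.82, 0.572, 0.004]]
force: [2.0, -0.8, 0.1]
opening: 0.399
```

Run:
```python
from h import *
from scipy.optimize import least_squares
T=np.load("side0.npz")
go((484,-39,340),20,35)
im,d,K,R,t=grab('side');cv2.imwrite('pics/s5.png',im)
P=pts(d,K,R,t);h=cv2.cvtColor(im,cv2.COLOR_BGR2HSV)
r=np.hypot(P[...,0]-663,P[...,1]-74);m=(d>0)&(r<36)&(P[...,2]>50)&(P[...,2]<140)
Q=P[m]
g=lambda c:np.hypot(Q[:,0]-c[0],Q[:,1]-c[1])-28
o=least_squares(g,[665,74],loss='soft_l1',f_scale=1).x; print(len(Q),o,"rack",(o-M)@ex,(o-M)@ey,np.abs(g(o)).mean())
```

```text
t 7.5 tcp [502.1  14.8 257. ] F [ 2.  -0.8  0.1] op 0.4 q [ -8.  -9. -41.  26.  15. 156.]
d cm [-8.82  1.83  4.47] rot [0.003 0.003 0.002]
451 [666.20340785  75.3682016 ] rack 2.9996790453861504 1.6697964711977509 1.6571506390132544
```

View pics/s5.png

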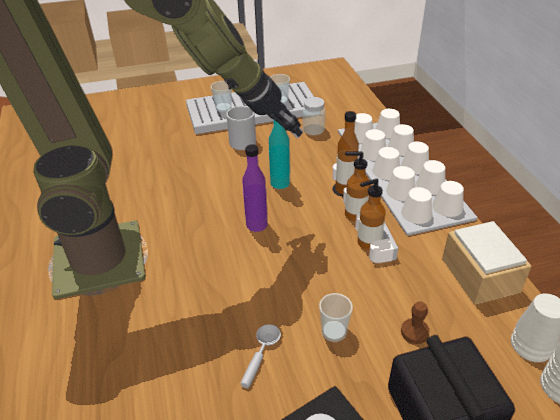

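The bottle stands upright in the bay at about (348,150). The purple, turquoise, pump bottles and the rest sit at the same pixels as before. I'll hand in.

```bash
python3 -c "
from cell import ctrl
print(ctrl.finish_job())"
```

```text
the job is handed in; nothing more can be done
None
```

I pushed the syrup bottle into the rack's empty bay and left it standing upright. I then backed the hand off and up, so the robot was touching nothing at hand-in, at about 7.5 s.

- **How I pushed:** the fingertips were part-open and tilted 35°, touching about 20 mm above the counter. The bottle sat in the V between the tips, never pinched, first diagonally and then turning into the bay. The tool force readings I took stayed under about 6 N.
- **Final position:** the last side-view check put the bottle about 3 mm past the bay centre and 1–2 mm to one side, good to about 2 mm. The earlier wrist-camera reading of 5.7 mm was a poorer fit, probably disturbed by the dividers. The bottle's place in the hand suggested about 2 mm.
- **Everything else:** in the last picture, the look-alikes, pump bottles, glass and spoon looked unmoved. I judged that by eye and did not measure it. The pitcher and sugar jar were partly behind the arm in some views.

The first move command was refused, apparently because each row needs every field filled in. Nothing moved, and I sent it again.

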